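Level the appliance stand and hold the spirit level pressed on its shelf

ROBOT

A 6-joint arm with a two-finger parallel gripper is mounted at the origin on the work surface. World frame = base frame: x ahead of the robot, y to its left, z up, the work surface at z = 0. Lengths are in m, angles in degrees, forces in N, time in s.
With the tool pointing down it reaches from about 0.325 to 0.9 m from the base axis. Payload 6.1 kg.
Tool frame: the origin (TCP) lies at the very end of the fingers, on their centre line; the grasp point (between the pads) lies 19 mm behind it (r.grip_depth is the x of the grasp point in the tool frame, in m); x points along the fingers, y is the direction in which the jaws open and shut, and the axes are right-handed (so a half turn about x gives the same grasp; the last joint's range is limited). The gripper opens to 85 mm and grips with 20 to 120 N. Pads are 22 mm wide; open, the fingers measure 114 mm over their backs; the gripper's body (76 mm by 85 mm) begins 54 mm behind the grasp point. The pads swing forward as they close: fully open they stand 13 mm farther back than shut.
Start: joints at [-75.178, 12.628, 87.462, -0, 79.91, -7.225], TCP at [0.235, -0.579, 0.231] pointing down, gripper open.
Joint ranges: [-170.65, 170.65], [-52.31, 119.04], [5.05, 147.46], [-71.25, 251.25], [11.57, 151.72], [-153.62, 153.62]. Speed limits (degrees/s): [147.25, 147.25, 172.46, 180, 180, 180].

INTERFACE

Orientations are given as a 3x3 rotation matrix whose columns are the frame's x, y, z axes.
In Python, from cell import r, optics gives the robot as it stands.
- The arm moves only by the tool send_rows, never from a script. Its argument "series" is a list of rows, each a list of 5 numbers: the shift along the tool's x, y, z in m, then the turn about the tool's x in degrees, then the finger opening in m, from 0 to 0.0854. In form: [[x, y, z, spin, claw], ...]. A call has 1 to 12 rows; each row shifts and turns the commanded pose from where the row before left it, along the tool's axes as they then stand; what a row does not reach is not made up. A row lasts 1/10 s, in which the tool goes at most 50 mm and 8.59 degrees, less where a joint would pass 70% of its speed; a pose out of reach is approached as far as the arm can. A call is refused whole if a number of a shift passes 0.05 or a number of a turn 8.59, either way. A call with a gripper value outside its range is refused whole. The fingers move at their own pace and stop on an object; "newtons" is the grip in N (left out, the last holds). Time passes only in rows, so rows that do not move let the fingers close. It gives the time, the measured TCP pose, the force and the opening at its end, in the units of the state.
- r.observe(): the state, without advancing time (a new reading comes with each control period).
- optics.read_camera(name): name is "side" or "top"; returns the picture (400x640x3 uint8, red, green, blue); there is no depth.
- optics.calibration(name): a dict with "fx", "fy", "cx", "cy" (pixels), "R" (3x3) and "t" (3): a world point X has camera coordinates R X + t. Camera axes: x right, y down, z forward; pixel columns grow to the right and rows downward; lengths in m; the calibration is good to about 2 mm. A picture is of the moment at which its call begins. calibration takes no time and is no camera call.
- r.finish_job(): hands the job in, once; it reports no verdict.
Trained networks look in the newest picture that a camera, given by its name, has taken for a name from the list of things; names that differ only in an ending like _2 or _b are one class to them, and where a whole thing is asked for, a point or a joint stands for the part that bears it (a point fixed in the world has none). Each returns a list of dicts, best first, with "conf" (0 to 1); they miss things now and then, are a little off and sometimes report something else, mostly with a low value. They report only what shows in the picture. A call takes as long as a camera call. They do not tell look-alikes from the thing itself.
- optics.look_for(camera, query): "at" ([x, y, z] in m, in world coordinates, good to about 4 mm: the middle of the surface that is visible of it).
- optics.masks_of(camera, query): "pixels" (400x640 bool, what is visible of it).
The state is a dict: "clock": time; "q": joint angles; "joint_velocities": joint speeds; "joint_efforts": joint torques, N m; "tool_pos": TCP position; "eef_rot": TCP orientation; "wrist_force": force on the tool from outside, world axes, zero at the start; "torque": the same for the moment, N m; "gripper_width": opening from 0.0 (shut) to 1.0 (fully open).
Only numpy, scipy, OpenCV 4.12 (cv2) and the standard library are available. Lean on these libraries where they do the work, as an engineer would, in place of code of your own. Each camera call takes 0.05 s, during which the arm holds its last target.

TASK

The appliance stand's shelf sags at its threaded foot: lay the spirit level gently along the middle of the shelf, let go of it and let its bubble run off-centre, and turn the grip of the foot clockwise until the bubble rests between the two lines. Then let go of the grip, press down on the plain middle of the level's top with about 10 N to check that the bubble stays between the lines, and finish while still holding it pressed. Leave the other things on the table where they are.

Things in the scene. Friction and masses are not known exactly. Their poses are not given: they have to be found in the camera images.
- stand: Low appliance stand, fixed, at a different place and yaw each time; steel frame, white shelf board 170 mm (x) by 400 mm (y), 18 mm thick, covering y -200 to +200 mm. Origin on the table under its middle; x across the shelf, y along it, z up. The +y end stands on two short fixed legs (y = +170 mm), the -y end on one threaded levelling foot (y = -170 mm).
- shelf_mid (a point): Point on the upper face of the shelf board, about 105 mm above the table less up to 5 mm while the foot end sags, 40 mm from the stand's origin towards the fixed-leg end; x across the board, y along it towards the fixed-leg end, z out of its face. This is the place for the middle of the spirit level: a level laid here along y stays clear of the foot's grip.
- foot_grip (a point): Centre of the black bar grip on top of the levelling foot's rod, 158 mm (give or take 2) above the table, which does not change as it turns (the rod turns on the table, the board climbs it). The grip is a bar 56 mm long along this point's x, 16 mm wide along y, 32 mm high (141 to 173 mm above the table), on a hub 26 mm across; rod axis vertical through this point. It turns with the grip.
- foot (a joint): Turn of the levelling foot, rad, 0 to 4.2, growing clockwise seen from above. Clockwise RAISES the foot end of the shelf: 0.009 rad of slope (3 mm) per rad. That end always starts too low, by about 1 to 2.9 rad of turn; neither the start nor the level value is fixed. Stiff thread, about 0.15 N m; stays where it is left, also under a push. Turn at most 1.5 rad per grasp.
- level: Loose aluminium spirit level, 200 mm long (its x), 30 mm wide (y), 36 mm high (z), about 0.3 kg, with black end caps. It starts lying flat on the table beside the stand, its x pointing roughly away from the robot. Origin: centre of its underside. The glass vial lies in a window in its upper face, in the +x half; the upper face from x = -100 to +20 mm is plain solid metal, good for pressing.
- level_top (a point): Middle of the spirit level's upper face (36 mm above its underside); the place to press.
- vial_mid (a point): Middle of the vial, 58 mm from the level's middle along its x, 25 mm above its underside. The green vial is 68 mm long and 18 mm across with two black lines 27 mm apart, centred here.
- bubble (a joint): Position in m of the white 16 mm bubble along the level's x, 0 midway between the lines, limits -0.025 to 0.025. It runs to the high end, 1 mm per 0.001 rad of slope (9 mm per rad of foot), and settles in 2 s. Off towards the fixed-leg end: the foot is still too low. A 10 N push on the level shifts it up to 2 mm towards the fixed-leg end, so centre it well first.
- tape_roll: Bystander: cardboard tape roll lying flat, 100 mm across, 48 mm high; loose, origin at its underside. Leave it where it is.
- screwdriver: Bystander: screwdriver lying flat; loose, origin at its underside. Leave it where it is.
- wrench: Bystander: wrench lying flat; loose, origin at its underside. Leave it where it is.
- mug: Bystander: white mug, 80 mm across, 80 mm high, with a handle; loose, origin at its underside. Leave it where it is.
- carton: Bystander: small closed carton 110 x 80 x 60 mm; loose, origin at its underside. Leave it where it is.
- spare_foot: Bystander: spare threaded foot, dark disc 44 mm across with a stud, 50 mm high; loose, origin at its underside. Leave it where it is.
- jar: Bystander: closed jar, 66 mm across, 90 mm high; loose, origin at its underside. Leave it where it is.
Mind the look-alikes: they are no part of the job. What is shaped like the level but blue is not meant.

How it is judged:
By the outcome, as a careful person would: the job done as asked, in the order asked, and still so for the second after the job is handed in, while the arm keeps its last pose, push and grip.
It also fails if it takes over 72 s, if anything falls off the work surface, if the arm or the gripper's body presses on something with over 40 N, if the wrist force passes 120 N, or if a joint passes its speed limit or range.

## Working session

There is one attempt and no reset: what is moved stays moved. The work goes in short steps, Python scripts to look and compute and a tool call to move; the robot and the scene stay as the last step left them, time stands still between calls to the robot, and variables do not carry over. Pictures are saved under pics/ and viewed, and the job is handed in when it is done.

Besides the shell and the picture viewer there is one more tool, called as name(argument=value, ...), one argument or row to a line, values as JSON. send_rows: Moves the arm, as the interface text tells. Its arguments: {"type":"object","properties":{"series":{"type":"array","items":{"type":"array","items":{"type":"number"}}},"newtons":{"type":"number"}},"required":["series"]}

```bash
mkdir -p pics; ls; cat > h.py <<'E'
import numpy as np, cv2
from cell import r, optics
def save(cam,name):
    im=optics.read_camera(cam); cv2.imwrite('pics/'+name,im[:,:,::-1]); return im
def proj(cam,X):
    c=optics.calibration(cam); p=np.array(c['R'])@np.array(X,float)+np.array(c['t']); return np.array([c['fx']*p[0]/p[2]+c['cx'],c['fy']*p[1]/p[2]+c['cy']])
def ray(cam,uv,z):
    c=optics.calibration(cam); R=np.array(c['R']);t=np.array(c['t']); d=R.T@np.array([(uv[0]-c['cx'])/c['fx'],(uv[1]-c['cy'])/c['fy'],1.0]); o=-R.T@t
    return o+d*(z-o[2])/d[2]
def st():
    s=r.observe(); print({k:np.round(s[k],4).tolist() for k in s})
E
python3 - <<'E'
from h import *
st()
save('top','t0.png');save('side','s0.png')
for c in('top','side'):
    k=optics.calibration(c);print(c,np.round(k['fx']),np.round(-np.array(k['R']).T@k['t'],3),np.round(k['R'],2).tolist())
    for q in('stand','level','foot_grip'):
        for d in optics.look_for(c,q):print(c,q,np.round(d['at'],3),round(d['conf'],2),np.round(proj(c,d['at'])))
E
```

```text
pics
{'clock': 0.0, 'q': [-75.1784, 12.6726, 87.5272, 0.0006, 79.9103, -7.2263], 'joint_velocities': [0.0252, -0.0154, -0.1386, 0.0059, 0.05, -0.0033], 'joint_efforts': [0.0017, -49.6894, -38.9396, -0.0002, 0.0112, 0.0], 'tool_pos': [0.2344, -0.5787, 0.2302], 'eef_rot': [[-0.0005, 0.3754, -0.9269], [0.0019, -0.9269, -0.3754], [-1.0, -0.0019, -0.0003]], 'wrist_force': [0.0318, -0.501, 0.1468], 'torque': [-0.0343, -0.059, 0.0007], 'gripper_width': 0.9958}
top 420.0 [0.402 0.032 1.267] [[0.02, -1.0, -0.01], [-1.0, -0.02, -0.07], [0.07, 0.01, -1.0]]
top stand [ 0.541 -0.158  0.103] 0.62 [395. 176.]
top level [0.208 0.271 0.04 ] 0.88 [241. 290.]
top level [ 0.294 -0.22   0.032] 0.81 [412. 263.]
top level [0.51  0.253 0.038] 0.72 [251. 186.]
top foot_grip [ 0.565 -0.323  0.176] 0.52 [463. 165.]
side 423.0 [ 0.391 -0.964  1.175] [[0.99, -0.12, -0.01], [-0.09, -0.71, -0.7], [0.08, 0.69, -0.72]]
side stand [ 0.54  -0.194  0.106] 0.56 [341. 264.]
side level [ 0.298 -0.236  0.038] 0.97 [265. 296.]
side level [0.205 0.255 0.028] 0.92 [238. 192.]
side level [0.502 0.255 0.027] 0.69 [314. 185.]
side foot_grip [ 0.555 -0.33   0.144] 0.62 [354. 294.]
```

View pics/t0.png

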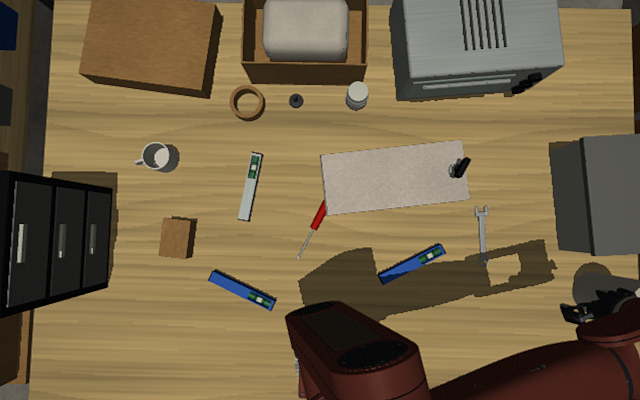

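View pics/s0.png

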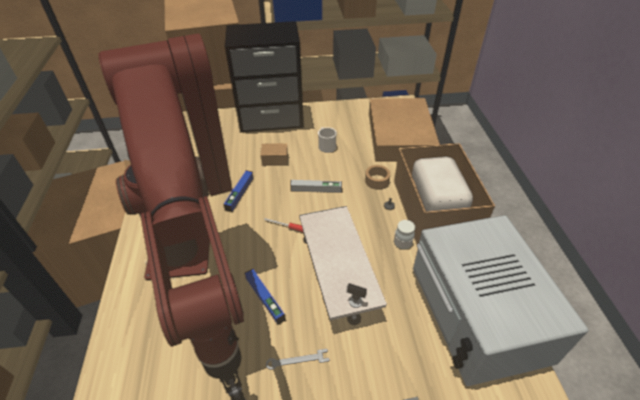

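Level-shaped candidates in the top picture: silver with a green vial at (251,186), blue at (241,290), blue at (412,263). The silver one fits the description. The stand's shelf spans (320,155) to (469,199), with the black grip at (459,168).

```bash
python3 - <<'E'
from h import *
im=cv2.imread('pics/t0.png')
a=cv2.resize(im[140:230,220:280],None,fx=6,fy=6,interpolation=cv2.INTER_CUBIC)
b=cv2.resize(im[130:220,430:490],None,fx=6,fy=6,interpolation=cv2.INTER_CUBIC)
cv2.imwrite('pics/c0.png',np.hstack([a,b]))
for c in('top','side'):
    for q in('level','stand','foot_grip'):
        for d in optics.masks_of(c,q):
            m=d['pixels'].astype(np.uint8)
            rc=cv2.minAreaRect(cv2.findNonZero(m)); print(c,q,round(d['conf'],2),np.round(cv2.boxPoints(rc),1).tolist(),m.sum())
            z={'level':.036,'stand':.102,'foot_grip':.173}[q]
            P=np.array([ray(c,p,z)[:2] for p in cv2.boxPoints(rc)]);print('  world',np.round(P,3).tolist(),np.round(P.mean(0),3))
E
```

```text
top level 0.98 [[237.10000610351562, 218.5], [252.0, 151.39999389648438], [264.3999938964844, 154.1999969482422], [249.5, 221.1999969482422]] 798
  world [[0.414, 0.292], [0.613, 0.254], [0.606, 0.217], [0.407, 0.255]] [0.51  0.254]
top level 0.73 [[377.20001220703125, 273.70001220703125], [439.8999938964844, 241.0], [445.8999938964844, 252.5], [383.20001220703125, 285.20001220703125]] 889
  world [[0.263, -0.12], [0.361, -0.301], [0.328, -0.319], [0.23, -0.138]] [ 0.295 -0.219]
top level 0.59 [[206.60000610351562, 279.79998779296875], [213.1999969482422, 266.6000061035156], [277.20001220703125, 298.6000061035156], [270.6000061035156, 311.79998779296875]] 1007
  world [[0.235, 0.374], [0.273, 0.357], [0.185, 0.168], [0.147, 0.186]] [0.21  0.271]
top stand 0.68 [[319.5, 154.1999969482422], [467.6000061035156, 137.6999969482422], [474.3999938964844, 198.5], [326.20001220703125, 215.0]] 8768
  world [[0.598, 0.053], [0.652, -0.36], [0.482, -0.378], [0.428, 0.031]] [ 0.54  -0.164]
top foot_grip 0.75 [[451.0, 171.60000610351562], [465.6000061035156, 154.89999389648438], [473.1000061035156
[... 690 characters left out ...]
156, 325.70001220703125]] 694
  world [[0.223, -0.146], [0.258, -0.121], [0.36, -0.32], [0.328, -0.34]] [ 0.292 -0.232]
side stand 0.63 [[365.0, 165.0], [389.0, 165.0], [389.0, 189.0], [365.0, 189.0]] 473
  world [[0.705, 0.264], [0.797, 0.253], [0.766, 0.121], [0.679, 0.132]] [0.737 0.192]
side stand 0.62 [[294.70001220703125, 216.10000610351562], [350.5, 197.5], [389.0, 313.0], [333.20001220703125, 331.6000061035156]] 5953
  world [[0.413, 0.029], [0.619, 0.095], [0.649, -0.376], [0.485, -0.413]] [ 0.542 -0.166]
side foot_grip 0.59 [[347.0, 283.0], [366.0, 283.0], [366.0, 324.0], [347.0, 324.0]] 361
  world [[0.537, -0.309], [0.59, -0.315], [0.566, -0.439], [0.517, -0.433]] [ 0.553 -0.374]
```

View pics/c0.png

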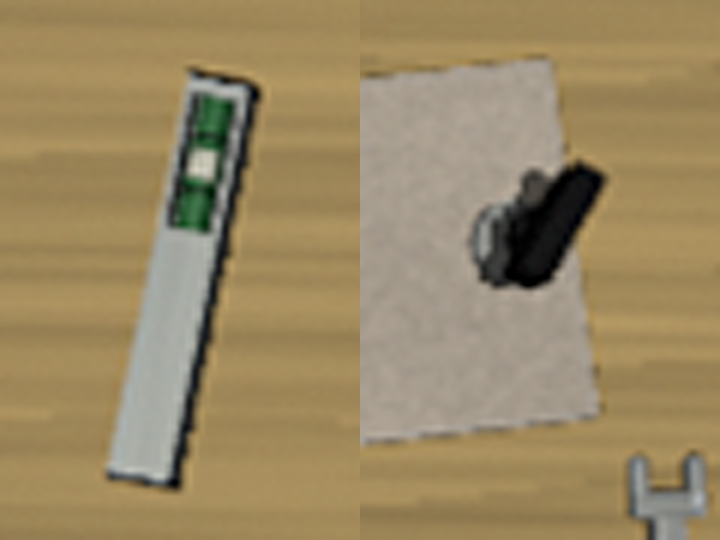

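The crop shows the silver level with its vial toward +x (far end), and the black grip bar running roughly along world (0.76, -0.65). Next I fit box models to get the poses.

```bash
cat > fit.py <<'E'
from h import *
from scipy.optimize import minimize
def hullmask(cam,x,y,yaw,L,W,z0,z1,s=4):
    c,s_=np.cos(yaw),np.sin(yaw)
    P=[proj(cam,[x+a*c-b*s_,y+a*s_+b*c,z]) for a in(-L/2,L/2) for b in(-W/2,W/2) for z in(z0,z1)]
    h=cv2.convexHull(((np.array(P)+.5)*s).astype(np.float32).reshape(-1,1,2)).astype(np.int32)
    m=np.zeros((400*s,640*s),np.uint8);cv2.fillConvexPoly(m,h,1);return m
def fit(masks,x0,L,W,z0,z1):
    M={c:cv2.resize(m.astype(np.uint8),None,fx=4,fy=4,interpolation=cv2.INTER_NEAREST) for c,m in masks.items()}
    def cost(p):
        t=0
        for c in M:
            m=hullmask(c,*p,L,W,z0,z1); t-=(m&M[c]).sum()/(m|M[c]).sum()
        return t
    S=np.array([x0,[x0[0]+.01,x0[1],x0[2]],[x0[0],x0[1]+.01,x0[2]],[x0[0],x0[1],x0[2]+.2]])
    o=minimize(cost,x0,method='Nelder-Mead',options=dict(initial_simplex=S,xatol=1e-4,fatol=1e-4,maxiter=150));return o.x,o.fun
E
python3 - <<'E'
from fit import *
def get(c,q,near):
    optics.read_camera(c) if 0 else None
    for d in optics.masks_of(c,q):
        m=d['pixels']
        if np.hypot(*(np.argwhere(m).mean(0)[::-1]-near))<25:return m
T=get('top','level',[251,186]);S=get('side','level',[315,185])
for k in({'top':T},{'side':S},{'top':T,'side':S}):
    p,f=fit(k,[.51,.25,-.19],.2,.03,0,.036);print('level',list(k),np.round(p,4),np.degrees(p[2]),f)
ms={}
for c,f in(('top','t0'),('side','s0')):
    im=cv2.imread(f'pics/{f}.png'); d=(im.max(2)<45)
    m=np.zeros(d.shape,bool); u,v=proj(c,[.56,-.325,.158]).astype(int); print(c,u,v)
    n,l=cv2.connectedComponents(d.astype(np.uint8))
    m[v-14:v+15,u-14:u+15]=d[v-14:v+15,u-14:u+15]; ms[c]=m; print(m.sum())
for k in(['top'],['side'],['top','side']):
    p,f=fit({c:ms[c] for c in k},[.56,-.325,-.7],.056,.016,.141,.173);print('grip',k,np.round(p,4),np.degrees(p[2]),f)
# shelf corners
for n,uv,z in(('fixL',(320,155),.104),('fixR',(327,215),.104),('ftL',(461.7,139.7),.1),('ftR',(470,199),.1)):print(n,np.round(ray('top',uv,z),3))
side=cv2.imread('pics/s0.png');cv2.imwrite('pics/c1.png',cv2.resize(side[190:340,285:400],None,fx=5,fy=5,interpolation=cv2.INTER_CUBIC)[:, :]) 
E
```

```text
level ['top'] [ 0.5118  0.2585 -0.1795] -10.286722400849781 -0.9102769679300291
level ['side'] [ 0.5081  0.261  -0.149 ] -8.537809886185467 -0.8986629783310282
level ['top', 'side'] [ 0.5097  0.2591 -0.1704] -9.760340264451356 -1.797160462186974
top 461 167
185
side 355 290
0Traceback (most recent call last):
  File "<stdin>", line 17, in <module>
  File "fit.py", line 16, in fit
    o=minimize(cost,x0,method='Nelder-Mead',options=dict(initial_simplex=S,xatol=1e-4,fatol=1e-4,maxiter=150));return o.x,o.fun
    res = _minimize_neldermead(fun, x0, args, callback, bounds=bounds,
                               **options)
    fxcc = func(xcc)
    fx = function(np.copy(x), *(wrapper_args + args))
  File "fit.py", line 13, in cost
    m=hullmask(c,*p,L,W,z0,z1); t-=(m&M[c]).sum()/(m|M[c]).sum()
  File "fit.py", line 5, in hullmask
    P=[proj(cam,[x+a*c-b*s_,y+a*s_+b*c,z]) for a in(-L/2,L/2) for b in(-W/2,W/2) for z in(z0,z1)]
       ~~~~^^^^^^^^^^^^^^^^^^^^^^^^^^^^^^^
  File "h.py", line 6, in proj
    c=optics.calibration(cam); p=np.array(c['R'])@np.array(X,float)+np.array(c['t']); return np.array([c['fx']*p[0]/p[2]+c['cx'],c['fy']*p[1]/p[2]+c['cy']])
ValueError: time passes only in moves, steps and waits
```

```bash
python3 -c "
import cv2;a=cv2.imread('pics/c1.png');cv2.imwrite('pics/c1b.png',cv2.resize(a,None,fx=.8,fy=.8))"
```

```text
[ WARN:0@0.006] global loadsave.cpp:275 findDecoder imread_('pics/c1.png'): can't open/read file: check file path/integrity
Traceback (most recent call last):
cv2.error: OpenCV(4.12.0) /io/opencv/modules/imgproc/src/resize.cpp:4208: error: (-215:Assertion failed) !ssize.empty() in function 'resize'
```

Cache calibration (too many calls), and fix the dark threshold for the side view.

```bash
sed -i 's/^def proj/_C={}\ndef cal(c):\n    if c not in _C:_C[c]=optics.calibration(c)\n    return _C[c]\ndef proj/; s/c=optics.calibration(cam)/c=cal(cam)/' h.py
python3 - <<'E'
from fit import *
ms={}
for c,f in(('top','t0'),('side','s0')):
    im=cv2.imread(f'pics/{f}.png')
    u,v=proj(c,[.56,-.325,.158]).astype(int)
    print(c,im[v-16:v+16:4,u-16:u+16:4].max(2).tolist())
    d=(im.max(2)<(45 if c=='top' else 70)); m=np.zeros(d.shape,bool)
    m[v-14:v+13,u-14:u+15]=d[v-14:v+13,u-14:u+15]; ms[c]=m; print(c,u,v,m.sum())
for k in(['top'],['side'],['top','side']):
    if min(ms[c].sum() for c in k)<20: continue
    p,f=fit({c:ms[c] for c in k},[.56,-.325,-.7],.056,.016,.141,.173);print('grip',k,np.round(p,4),np.degrees(p[2]),f)
for n,uv,z in(('fixL',(320,155),.104),('fixR',(327,215),.104),('ftL',(461.7,139.7),.1),('ftR',(470,199),.1)):print(n,np.round(ray('top',uv,z),3))
side=cv2.imread('pics/s0.png');cv2.imwrite('pics/c1.png',cv2.resize(side[190:340,285:400],None,fx=4,fy=4,interpolation=cv2.INTER_CUBIC)) 
print(r.observe()['clock'], r.grip_depth)
E
```

```text
top [[170, 170, 171, 174, 171, 157, 157, 156], [173, 170, 171, 171, 169, 174, 168, 166], [168, 165, 163, 91, 125, 7, 13, 159], [161, 167, 164, 65, 0, 20, 112, 167], [160, 101, 57, 18, 21, 12, 172, 169], [171, 111, 57, 6, 23, 138, 172, 171], [164, 144, 49, 8, 2, 164, 156, 157], [164, 164, 170, 170, 167, 169, 163, 162]]
top 461 167 185
side [[214, 215, 214, 213, 214, 217, 219, 216], [213, 214, 211, 214, 214, 214, 216, 216], [209, 213, 212, 205, 216, 215, 214, 216], [214, 212, 130, 70, 76, 139, 204, 216], [211, 213, 105, 67, 66, 69, 67, 192], [213, 213, 213, 149, 67, 66, 65, 199], [214, 213, 203, 94, 67, 82, 177, 218], [215, 214, 211, 179, 91, 100, 119, 167]]
side 355 290 113
grip ['top'] [ 0.5606 -0.3234 -0.5476] -31.3742248422805 -0.7867393800229621
grip ['side'] [ 0.5581 -0.3319 -0.5411] -31.002384955226248 -0.4664921465968586
grip ['top', 'side'] [ 0.5595 -0.3235 -0.5642] -32.328108171934055 -1.2034255187462533
fixL [0.595 0.051 0.104]
fixR [0.428 0.029 0.104]
ftL [ 0.646 -0.344  0.1  ]
ftR [ 0.481 -0.367  0.1  ]
0.8 -0.0187
```

View pics/c1.png

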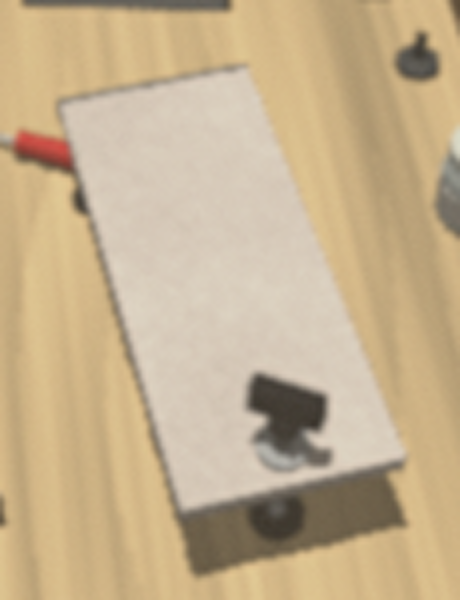

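Stand: centre (0.5375, -0.158), y axis at about 97.5°, so shelf_mid is about (0.532, -0.118) and the grip about (0.560, -0.325). The side crop shows the grip bar clear of the board, with the screwdriver handle partly under the board edge. Moving to the silver level.

send_rows(
  series=[
    [0,-0.0374,-0.0317,0,0.085],
    [0,-0.0374,-0.0317,0,0.085],
    [0,-0.0374,-0.0317,0,0.085],
    [0,-0.0374,-0.0317,0,0.085],
    [0,-0.0374,-0.0317,0,0.085],
    [0,-0.0374,-0.0317,0,0.085],
    [0,-0.0374,-0.0317,0,0.085],
    [0,-0.0374,-0.0317,0,0.085],
    [0,-0.0374,-0.0317,0,0.085],
    [0,-0.0374,-0.0317,0,0.085],
    [0,-0.0374,-0.0317,0,0.085],
    [0,-0.0374,-0.0317,0,0.085],
  ],
)

```text
clock: 2.0
tool_pos: [0.4191, -0.0186, 0.2319]
eef_rot: [[0.002, 0.375, -0.927], [-0.0, -0.927, -0.375], [-1.0, 0.001, -0.001]]
wrist_force: [-0.1, -0.3, 0.8]
gripper_width: 0.997
```

send_rows(
  series=[
    [0,-0.0374,-0.0317,0,0.085],
    [0,-0.0374,-0.0317,0,0.085],
    [0,-0.0374,-0.0317,0,0.085],
    [0,-0.0374,-0.0317,0,0.085],
    [0,-0.0374,-0.0317,0,0.085],
    [0,-0.0374,-0.0317,0,0.085],
    [0.02,0,0,8,0.085],
    [0.03,0,0,8,0.085],
    [0.03,0,0,8,0.085],
    [0.02,0,0,8,0.085],
    [0,0,0,0,0.085],
  ],
)

```text
clock: 3.1
tool_pos: [0.5082, 0.258, 0.1276]
eef_rot: [[-0.006, -0.174, -0.985], [-0.002, -0.985, 0.174], [-1.0, 0.003, 0.006]]
wrist_force: [-0.7, -0.6, -0.6]
gripper_width: 0.996
```

send_rows(
  series=[
    [0.03,-0.0014,-0.002,0,0.085],
    [0.04,0,0,0,0.085],
    [0.03,0,0,0,0.06],
    [0.017,0,0,0,0.05],
    [0,0,0,0,0.045],
    [0,0,0,0,0.02],
    [0,0,0,0,0.02],
    [0,0,0,0,0.02],
    [0,0,0,0,0.02],
  ],
  newtons=50,
)

```text
clock: 4.0
tool_pos: [0.5144, 0.2604, 0.0162]
eef_rot: [[0.003, -0.172, -0.985], [0.001, -0.985, 0.172], [-1.0, -0.002, -0.003]]
wrist_force: [-1.2, -0.2, 6.1]
gripper_width: 0.34
```

```bash
python3 - <<'E'
from h import *
a=save('top','t1.png')[120:250,200:320];b=save('side','s1.png')[140:240,260:360]
cv2.imwrite('pics/c2.png',np.hstack([cv2.resize(a,(400,433)),cv2.resize(b,(400,433))])[:,:,::-1]);st()
E
```

```text
{'clock': 4.1, 'q': [19.0138, 20.3477, 103.2819, -0.0005, 56.1975, 118.9438], 'joint_velocities': [-0.0117, 0.1236, 0.0661, -0.0509, -0.0554, 0.0155], 'joint_efforts': [0.0284, -45.0, -29.2773, 0.0633, -0.3634, 0.0539], 'tool_pos': [0.5144, 0.2604, 0.0162], 'eef_rot': [[0.0029, -0.1724, -0.985], [0.001, -0.985, 0.1724], [-1.0, -0.0015, -0.0026]], 'wrist_force': [-1.2155, -1.3513, 5.9643], 'torque': [-0.0014, 0.1977, 0.0016], 'gripper_width': 0.3404}
```

View pics/c2.png

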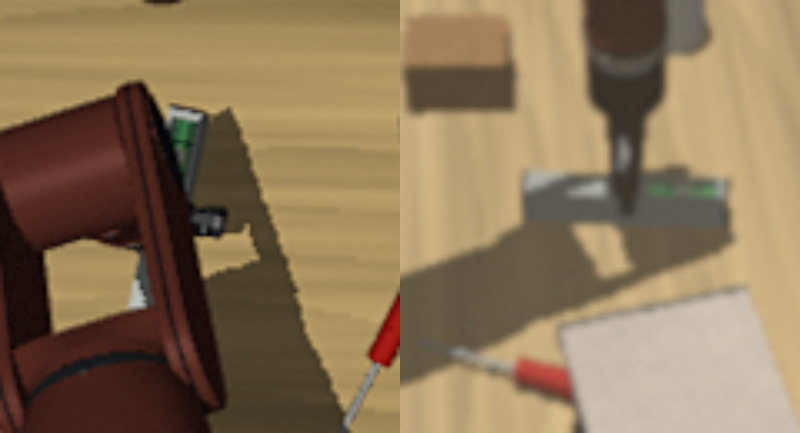

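The level is held at its middle (29 mm opening). The side crop shows equal lengths either side of the fingers. Lift, carry and turn.

send_rows(
  series=[
    [-0.02,0,0,0,0.02],
    [-0.04,0,0,0,0.02],
    [-0.05,0,0,0,0.02],
    [-0.05,0,0,0,0.02],
    [0,0.03,-0.007,0,0.02],
    [0,0.046,-0.0105,0,0.02],
    [0,0.046,-0.0105,0,0.02],
    [0,0.046,-0.0105,0,0.02],
    [0,0.046,-0.0105,0,0.02],
    [0,0.046,-0.0105,0,0.02],
    [0,0.046,-0.0105,0,0.02],
    [0,0.046,-0.0105,0,0.02],
  ],
)

```text
clock: 5.3
tool_pos: [0.5308, -0.1024, 0.1742]
eef_rot: [[-0.0, -0.173, -0.985], [0.0, -0.985, 0.173], [-1.0, -0.0, 0.0]]
wrist_force: [0.9, 0.0, -1.9]
gripper_width: 0.339
```

send_rows(
  series=[
    [0,0.017,-0.002,-4,0.02],
    [0,0,0,-8,0.02],
    [0,0,0,-8,0.02],
    [0,0,0,-8,0.02],
    [0,0,0,-8,0.02],
    [0,0,0,-8,0.02],
    [0,0,0,-8,0.02],
    [0,0,0,-8,0.02],
    [0,0,0,-8,0.02],
    [0,0,0,-8,0.02],
    [0,0,0,-8,0.02],
    [0,0,0,-8,0.02],
  ],
)

```text
clock: 6.5
tool_pos: [0.53, -0.1176, 0.1739]
eef_rot: [[-0.001, 0.991, -0.132], [0.0, -0.132, -0.991], [-1.0, -0.001, -0.0]]
wrist_force: [-1.1, 0.0, -3.8]
gripper_width: 0.338
```

send_rows(
  series=[
    [0,0,0,-8,0.02],
    [0,0,0,-7.5,0.02],
    [0,0,0,0,0.02],
    [0,0,0,0,0.02],
  ],
)

```text
clock: 6.9
tool_pos: [0.5302, -0.1177, 0.1741]
eef_rot: [[-0.001, 0.992, 0.128], [0.0, 0.128, -0.992], [-1.0, -0.0, -0.0]]
wrist_force: [-0.2, 0.5, -2.7]
gripper_width: 0.339
```

```bash
python3 - <<'E'
from h import *
a=save('top','t2.png')[110:240,300:480];b=save('side','s2.png')[160:330,270:410]
cv2.imwrite('pics/c3.png',np.hstack([cv2.resize(a,(520,375)),cv2.resize(b,(280,375))])[:,:,::-1]);st()
for c in('top','side'):
    for d in optics.look_for(c,'level'):print(c,np.round(d['at'],3),round(d['conf'],2))
E
```

```text
{'clock': 7.0, 'q': [-20.8393, 4.2523, 103.1145, 0.0014, 72.648, -28.2451], 'joint_velocities': [0.0889, 0.088, -0.0506, 0.0213, 0.0591, -0.7228], 'joint_efforts': [0.0042, -42.4753, -38.7274, -0.0105, -0.0007, 0.0197], 'tool_pos': [0.5303, -0.1178, 0.1742], 'eef_rot': [[-0.0002, 0.9917, 0.1289], [0.0001, 0.1289, -0.9917], [-1.0, -0.0002, -0.0001]], 'wrist_force': [0.4802, 0.2936, -2.6581], 'torque': [0.0095, 0.0221, 0.0099], 'gripper_width': 0.339}
top [0.207 0.271 0.041] 0.87
top [ 0.32  -0.275  0.032] 0.74
top [ 0.386 -0.439  0.012] 0.54
top [ 0.518 -0.047  0.194] 0.47
side [ 0.534 -0.176  0.19 ] 0.87
side [0.201 0.258 0.03 ] 0.82
side [ 0.297 -0.232  0.037] 0.8
```

View pics/c3.png

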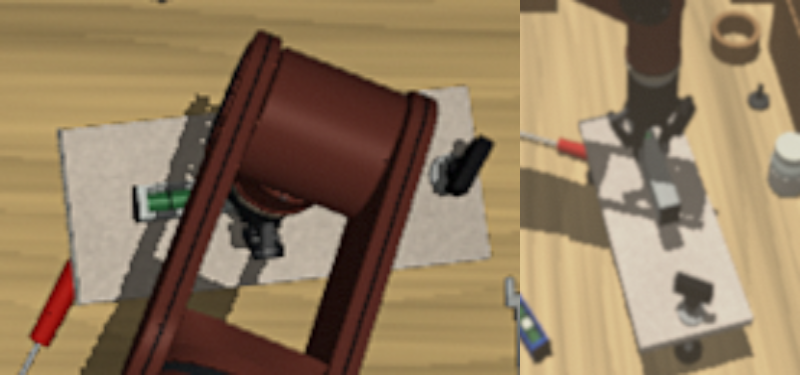

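The vial points toward the fixed-leg end and the level lies along the shelf. Lowering gently.

send_rows(
  series=[
    [0.02,0.002,0,0,0.02],
    [0.02,0,0,0,0.02],
    [0.006,0,0,0,0.02],
    [0.003,0,0,0,0.02],
    [0.001,0,0,0,0.02],
    [0.001,0,0,0,0.02],
    [0.001,0,0,0,0.02],
    [0,0,0,0,0.02],
  ],
)

```text
clock: 7.9
tool_pos: [0.5327, -0.1176, 0.1228]
eef_rot: [[0.001, 0.991, 0.131], [-0.0, 0.131, -0.991], [-1.0, 0.001, 0.0]]
wrist_force: [0.4, 0.4, -3.1]
gripper_width: 0.344
```

send_rows(
  series=[
    [0.001,0,0,0,0.02],
    [0.001,0,0,0,0.02],
    [0,0,0,0,0.02],
  ],
)

```text
clock: 8.2
tool_pos: [0.5326, -0.1176, 0.1204]
eef_rot: [[0.0, 0.991, 0.131], [-0.0, 0.131, -0.991], [-1.0, 0.0, 0.0]]
wrist_force: [0.1, -0.5, -1.2]
gripper_width: 0.339
```

send_rows(
  series=[
    [0.001,0,0,0,0.02],
    [0,0,0,0,0.02],
  ],
)

```text
clock: 8.4
tool_pos: [0.5327, -0.1177, 0.1198]
eef_rot: [[0.0, 0.991, 0.131], [-0.0, 0.131, -0.991], [-1.0, 0.0, 0.0]]
wrist_force: [-0.7, -0.4, 1.4]
gripper_width: 0.339
```

send_rows(
  series=[
    [0.0005,0,0,0,0.02],
    [0,0,0,0,0.02],
  ],
)

```text
clock: 8.6
tool_pos: [0.5328, -0.1178, 0.1194]
eef_rot: [[0.001, 0.991, 0.131], [-0.0, 0.131, -0.991], [-1.0, 0.001, 0.001]]
wrist_force: [-1.6, -2.2, 3.1]
gripper_width: 0.338
```

Contact confirmed (force went from -3 to +3 N). Releasing and rising, then moving aside toward the foot to look.

send_rows(
  series=[
    [0,0,0,0,0.034],
    [0,0,0,0,0.045],
    [0,0,0,0,0.06],
    [0,0,0,0,0.07],
    [-0.02,0,0,0,0.07],
    [-0.04,0,0,0,0.07],
    [-0.04,0,0,0,0.07],
    [0,0,0.05,0,0.07],
    [0,0,0.05,0,0.07],
    [0,0,0.05,0,0.07],
    [0,0,0.05,0,0.07],
  ],
)

```text
clock: 9.7
tool_pos: [0.5589, -0.3175, 0.219]
eef_rot: [[0.0, 0.991, 0.132], [-0.0, 0.132, -0.991], [-1.0, 0.0, 0.0]]
wrist_force: [0.5, 0.2, -0.2]
gripper_width: 0.817
```

```bash
python3 - <<'E'
from h import *
a=save('top','t3.png')[110:240,300:480];b=save('side','s3.png')[160:330,270:410]
cv2.imwrite('pics/c4.png',np.hstack([cv2.resize(a,(520,375),interpolation=cv2.INTER_CUBIC),cv2.resize(b,(280,375))])[:,:,::-1]);st()
E
```

```text
{'clock': 9.8, 'q': [-36.9135, 15.7082, 85.2541, -0.1099, 78.9958, -44.1391], 'joint_velocities': [3.8141, -3.0388, 4.0007, 2.5521, 1.9413, 2.9261], 'joint_efforts': [-1.6481, -51.5693, -39.9868, -0.3141, -0.2337, -0.5139], 'tool_pos': [0.5581, -0.3217, 0.2178], 'eef_rot': [[-0.0005, 0.992, 0.1261], [-0.0019, 0.1261, -0.992], [-1.0, -0.0008, 0.0019]], 'wrist_force': [-0.7874, 0.0546, -0.3842], 'torque': [-0.0116, 0.0539, 0.0101], 'gripper_width': 0.82}
```

View pics/c4.png

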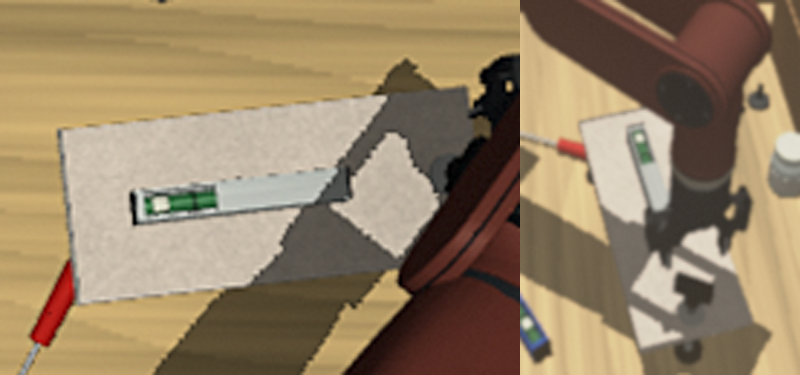

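The level is laid parallel to the shelf's long edges. The bubble, at crop (160,203), has run to the fixed-leg end. The vial stays visible while the arm is at the foot. Aligning the jaws over the grip while the bubble settles.

send_rows(
  series=[
    [0,0,0,-7.6,0.07],
    [0,0,0,-7.6,0.07],
    [0,0,0,-7.6,0.07],
    [0,0,0,-7.6,0.07],
    [0,0,0,-7.6,0.07],
    [0,0,0,-7.6,0.07],
    [0,0,0,0,0.07],
  ],
)

```text
clock: 10.5
tool_pos: [0.5587, -0.3151, 0.2186]
eef_rot: [[-0.0, 0.599, 0.801], [0.0, 0.801, -0.599], [-1.0, 0.0, -0.0]]
wrist_force: [-0.1, 0.1, 0.3]
gripper_width: 0.817
```

```bash
cat > bub.py <<'E'
from h import *
from scipy.ndimage import map_coordinates
def bub(name):
    im=save('top',name)
    a=im[130:220,310:430]; cv2.imwrite('pics/z'+name,cv2.resize(a,None,fx=6,fy=6,interpolation=cv2.INTER_CUBIC)[:,:,::-1])
    return im
E
python3 - <<'E'
from bub import *
im=bub('t4.png'); st()
b=save('side','s4.png')[160:330,270:410]; cv2.imwrite('pics/zs4.png',cv2.resize(b,None,fx=4,fy=3.5,interpolation=cv2.INTER_CUBIC)[:,:,::-1])
E
```

```text
{'clock': 10.55, 'q': [-36.4714, 15.3568, 85.5938, 0.0082, 79.0743, -89.4786], 'joint_velocities': [-0.1286, 0.001, -0.1844, -0.1363, -0.0431, 1.9675], 'joint_efforts': [-0.0239, -51.7758, -38.8098, -0.0013, 0.0011, -0.5658], 'tool_pos': [0.5587, -0.3152, 0.2186], 'eef_rot': [[-0.0003, 0.6017, 0.7987], [0.0004, 0.7987, -0.6017], [-1.0, 0.0001, -0.0004]], 'wrist_force': [-0.3313, -0.1685, 0.0683], 'torque': [0.0342, -0.0079, -0.0267], 'gripper_width': 0.8161}
```

View pics/zt4.png

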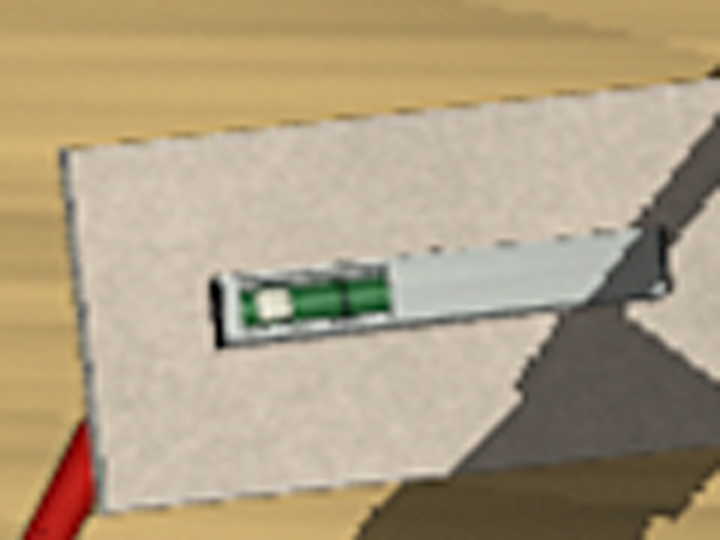

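View pics/zs4.png

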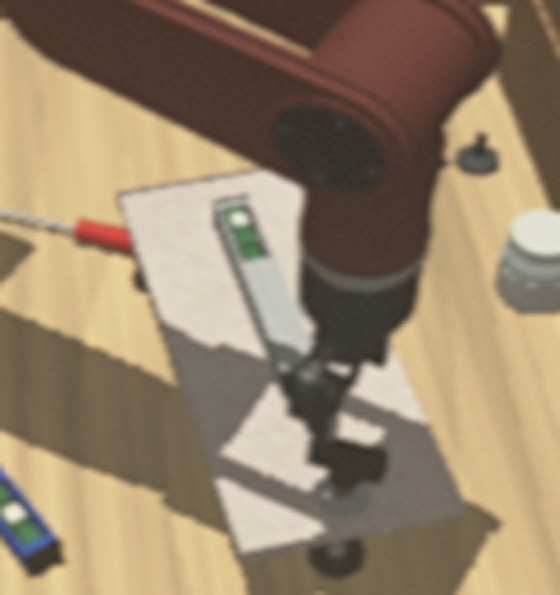

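The bubble centre is at zoom px 273 against a vial centre of about 315 (2.2 px/mm), so it is off by +19 mm, or about 2.1 rad of turn. Gripping the foot.

send_rows(
  series=[
    [0.01,-0.007,0.007,0,0.07],
    [0.02,0,0,0,0.07],
    [0.02,0,0,0,0.07],
    [0.015,0,0,0,0.07],
    [0.005,0,0,0,0.07],
    [0,0,0,0,0.05],
    [0,0,0,0,0.03],
    [0,0,0,0,0.005],
    [0,0,0,0,0.005],
    [0,0,0,0,0.005],
    [0,0,0,0,0.005],
  ],
  newtons=60,
)

```text
clock: 11.7
tool_pos: [0.561, -0.3261, 0.1503]
eef_rot: [[0.002, 0.6, 0.8], [-0.002, 0.8, -0.6], [-1.0, 0.0, 0.003]]
wrist_force: [0.7, 0.7, 5.7]
gripper_width: 0.177
```

```bash
python3 - <<'E'
from bub import *
st()
im=save('side','s5.png');b=im[240:340,310:410]; cv2.imwrite('pics/zs5.png',cv2.resize(b,None,fx=5,fy=5,interpolation=cv2.INTER_CUBIC)[:,:,::-1])
E
```

```text
{'clock': 11.7, 'q': [-37.129, 19.4088, 88.1412, 0.0069, 72.2908, -90.2912], 'joint_velocities': [-0.0452, 0.0368, 0.0042, -0.0162, 0.0773, 0.0055], 'joint_efforts': [-0.3985, -49.9166, -34.1707, -0.1519, 0.2474, 0.17], 'tool_pos': [0.561, -0.3261, 0.1503], 'eef_rot': [[0.0023, 0.5996, 0.8003], [-0.0016, 0.8003, -0.5996], [-1.0, 0.0001, 0.0028]], 'wrist_force': [0.7075, 0.694, 5.6595], 'torque': [0.0015, -0.2736, 0.1989], 'gripper_width': 0.1766}
```

View pics/zs5.png

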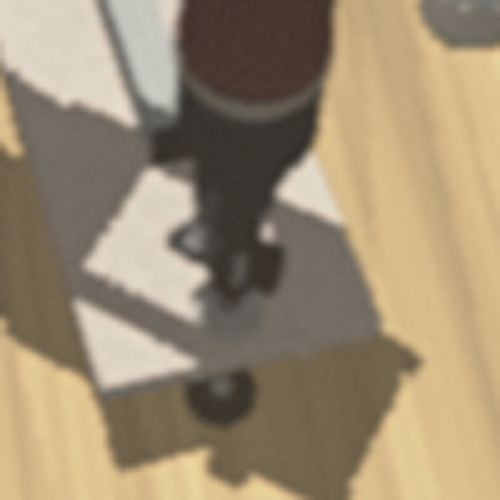

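The bar is gripped (15 mm opening, low side forces). Turning clockwise 72°.

send_rows(
  series=[
    [0,0,0,4,0.005],
    [0,0,0,6,0.005],
    [0,0,0,6.5,0.005],
    [0,0,0,6.5,0.005],
    [0,0,0,6.5,0.005],
    [0,0,0,6.5,0.005],
    [0,0,0,6.5,0.005],
    [0,0,0,6.5,0.005],
    [0,0,0,6.5,0.005],
    [0,0,0,6.5,0.005],
    [0,0,0,6,0.005],
    [0,0,0,4,0.005],
  ],
)

```text
clock: 12.95
tool_pos: [0.5608, -0.3262, 0.1503]
eef_rot: [[0.002, 0.945, -0.327], [-0.002, -0.327, -0.945], [-1.0, 0.002, 0.001]]
wrist_force: [-0.3, -0.4, 5.9]
gripper_width: 0.176
```

```bash
python3 - <<'E'
from bub import *
st(); bub('t6.png')
E
```

```text
{'clock': 12.95, 'q': [-37.1378, 19.408, 88.1383, -0.0199, 72.3141, -18.0689], 'joint_velocities': [-0.0478, -0.0369, -0.0567, -0.1384, 0.0286, 38.0822], 'joint_efforts': [-0.1702, -49.5444, -34.0273, 0.1246, 0.0018, -0.4222], 'tool_pos': [0.5608, -0.3262, 0.1503], 'eef_rot': [[0.0017, 0.9452, -0.3266], [-0.0017, -0.3266, -0.9452], [-1.0, 0.0022, 0.0011]], 'wrist_force': [-0.2908, -0.4316, 5.9363], 'torque': [-0.0485, 0.0551, 0.1606], 'gripper_width': 0.1764}
```

View pics/zt6.png

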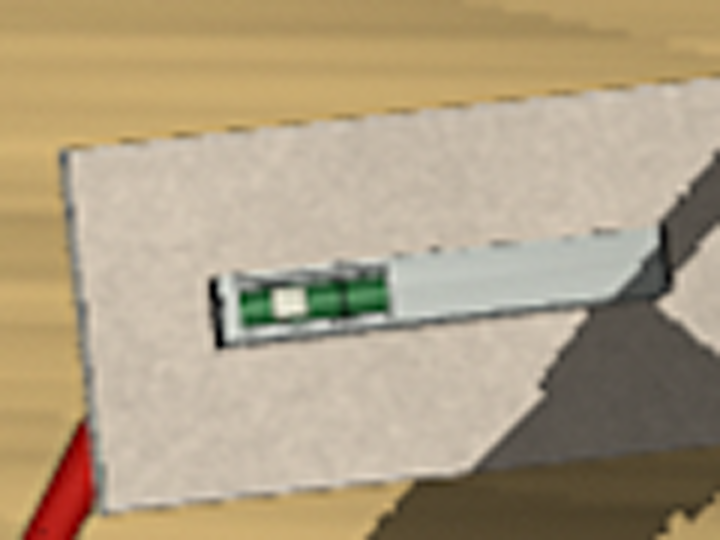

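The bubble is moving toward the centre (px 289, not settled). The wrist has range left, so I release, regrasp at this angle and measure again.

send_rows(
  series=[
    [0,0,0,0,0.005],
    [0,0,0,0,0.03],
    [0,0,0,0,0.045],
    [0,0,0,0,0.045],
    [0,0,0,0,0.045],
    [0,0,0,0,0.045],
    [0,0,0,0,0.03],
    [0,0,0,0,0.005],
    [0,0,0,0,0.005],
    [0,0,0,0,0.005],
    [0,0,0,0,0.005],
    [0,0,0,0,0.005],
  ],
)

```text
clock: 14.2
tool_pos: [0.5605, -0.3259, 0.149]
eef_rot: [[0.001, 0.946, -0.323], [-0.001, -0.323, -0.946], [-1.0, 0.001, 0.0]]
wrist_force: [2.9, -1.8, -1.2]
gripper_width: 0.172
```

send_rows(
  series=[
    [0,0,0,0,0.005],
    [0,0,0,0,0.005],
    [0,0,0,0,0.005],
    [0,0,0,0,0.005],
    [0,0,0,0,0.005],
    [0,0,0,0,0.005],
    [0,0,0,0,0.005],
    [0,0,0,0,0.005],
    [0,0,0,0,0.005],
    [0,0,0,0,0.005],
  ],
)

```text
clock: 15.2
tool_pos: [0.5603, -0.3259, 0.149]
eef_rot: [[0.001, 0.946, -0.323], [-0.0, -0.323, -0.946], [-1.0, 0.001, 0.0]]
wrist_force: [4.1, -3.6, -1.0]
gripper_width: 0.176
```

```bash
cat >> bub.py <<'E'
def meas(f):
    im=cv2.imread('pics/'+f).astype(float)
    # profile along vial axis: zoom px (240,306)->(390,292) => full px
    p0=np.array([310+228/6,130+308/6]);p1=np.array([310+400/6,130+291/6])
    n=int(np.hypot(*(p1-p0))*4);t=np.linspace(0,1,n);P=p0+np.outer(t,p1-p0);nv=np.array([-(p1-p0)[1],(p1-p0)[0]]);nv/=np.hypot(*nv)
    prof=np.mean([[map_coordinates(im[:,:,k],[(P+o*nv)[:,1],(P+o*nv)[:,0]],order=1) for k in range(3)] for o in(-.7,0,.7)],0)
    return P[:,0],prof
def show(f):
    x,p=meas(f)
    for i in range(0,len(x),2):print(round(float(x[i]),1),p[::-1,i].astype(int).tolist(),end=' ')
    print()
    w=np.clip(p[2]-60,0,None); m=(x>351)&(x<374); w=w*m   # red channel: bubble
    print('bubble px',(x*w).sum()/w.sum())
E
python3 - <<'E'
from bub import *
st(); bub('t7.png')
show('t4.png'); show('t7.png')
E
```

```text
{'clock': 15.2, 'q': [-37.1434, 19.4776, 88.2032, -0.0019, 72.2751, -18.2881], 'joint_velocities': [-0.0186, -0.0382, -0.013, -0.0347, -0.0422, -0.0531], 'joint_efforts': [0.1891, -53.3715, -34.9322, -0.0093, 1.5688, 0.1342], 'tool_pos': [0.5603, -0.3259, 0.149], 'eef_rot': [[0.0006, 0.9463, -0.3232], [-0.0005, -0.3232, -0.9463], [-1.0, 0.0007, 0.0003]], 'wrist_force': [4.0868, -3.5697, -0.9929], 'torque': [-0.427, -0.6182, 0.1266], 'gripper_width': 0.1762}
348.0 [213, 216, 209] 348.5 [200, 206, 197] 349.0 [183, 193, 181] 349.5 [145, 170, 147] 350.0 [107, 147, 113] 350.5 [82, 134, 92] 351.0 [61, 124, 74] 351.5 [78, 131, 86] 352.0 [102, 141, 103] 352.5 [148, 169, 140] 353.0 [192, 197, 176] 353.5 [214, 216, 197] 354.0 [232, 230, 213] 354.5 [227, 226, 207] 355.0 [222, 222, 202] 355.5 [222, 221, 202] 356.0 [222, 221, 202] 356.5 [216, 216, 196] 357.1 [207, 208, 188] 357.6 [175, 184, 161] 358.1 [139, 160, 132] 358.6 [95, 139, 99] 359.1 [60, 123, 73] 359.6 [66, 126, 78] 360.1 [71, 129, 82] 360.6 [73, 130, 84] 361.1 [75, 132, 86] 361.6 [74, 131, 86] 362.1 [73, 130, 84] 362.6 [72, 129, 83] 36
[... 1129 characters left out ...]
24, 222, 202] 361.1 [223, 221, 201] 361.6 [205, 206, 186] 362.1 [181, 188, 166] 362.6 [125, 153, 121] 363.1 [76, 124, 83] 363.6 [70, 125, 81] 364.1 [68, 128, 81] 364.6 [72, 131, 84] 365.1 [73, 130, 83] 365.6 [64, 114, 74] 366.1 [57, 100, 65] 366.6 [54, 90, 60] 367.1 [54, 88, 59] 367.6 [65, 112, 73] 368.1 [74, 130, 84] 368.6 [73, 131, 84] 369.1 [73, 130, 84] 369.6 [73, 130, 84] 370.1 [73, 130, 84] 370.6 [73, 129, 84] 371.1 [73, 129, 83] 371.6 [71, 128, 82] 372.1 [68, 126, 79] 372.6 [62, 122, 74] 373.1 [64, 122, 76] 373.6 [86, 129, 94] 374.2 [113, 142, 117] 374.7 [149, 164, 149] 375.2 [177, 183, 175] 375.7 [189, 192, 186] 376.2 [195, 197, 191] 376.7 [192, 196, 189] 
bubble px 360.1821588773143
```

View pics/zt7.png

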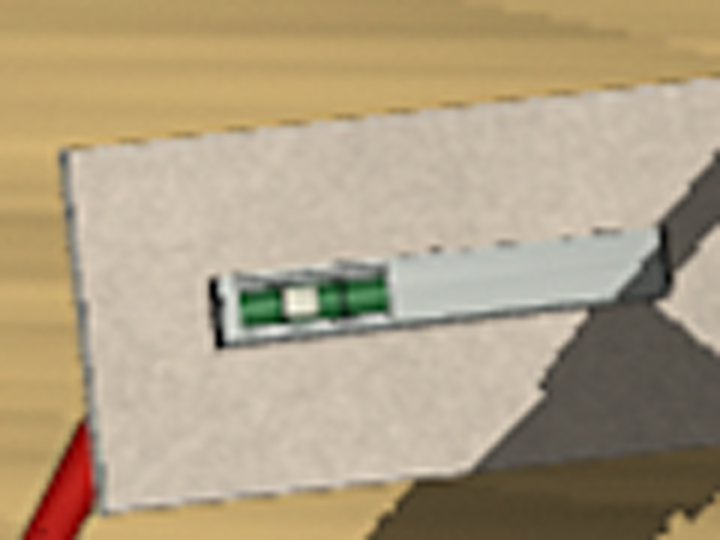

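Settled bubble centre is at px 359.7 against a mid-line px of about 361.9 (0.37 px/mm), so +6 mm remains, or about 38°. The 10 N press shifts it toward the fixed legs, so I aim slightly past: 40°.

send_rows(
  series=[
    [0,0,0,4,0.005],
    [0,0,0,6,0.005],
    [0,0,0,6.5,0.005],
    [0,0,0,6.5,0.005],
    [0,0,0,6.5,0.005],
    [0,0,0,6.5,0.005],
    [0,0,0,4,0.005],
    [0,0,0,0,0.005],
    [0,0,0,0,0.005],
    [0,0,0,0,0.005],
    [0,0,0,0,0.005],
    [0,0,0,0,0.005],
  ],
)

```text
clock: 16.45
tool_pos: [0.5605, -0.3259, 0.149]
eef_rot: [[0.001, 0.517, -0.856], [-0.0, -0.856, -0.517], [-1.0, 0.001, -0.001]]
wrist_force: [4.4, -3.3, -1.2]
gripper_width: 0.17
```

send_rows(
  series=[
    [0,0,0,0,0.005],
    [0,0,0,0,0.005],
    [0,0,0,0,0.005],
    [0,0,0,0,0.005],
    [0,0,0,0,0.005],
    [0,0,0,0,0.005],
    [0,0,0,0,0.005],
    [0,0,0,0,0.005],
    [0,0,0,0,0.005],
    [0,0,0,0,0.005],
    [0,0,0,0,0.005],
    [0,0,0,0,0.005],
  ],
)

```text
clock: 17.65
tool_pos: [0.5604, -0.3259, 0.149]
eef_rot: [[0.001, 0.517, -0.856], [-0.0, -0.856, -0.517], [-1.0, 0.001, -0.001]]
wrist_force: [5.0, -3.1, -1.6]
gripper_width: 0.175
```

send_rows(
  series=[
    [0,0,0,0,0.005],
    [0,0,0,0,0.005],
    [0,0,0,0,0.005],
    [0,0,0,0,0.005],
    [0,0,0,0,0.005],
  ],
)

```text
clock: 18.15
tool_pos: [0.5604, -0.3259, 0.149]
eef_rot: [[0.001, 0.517, -0.856], [-0.0, -0.856, -0.517], [-1.0, 0.001, -0.001]]
wrist_force: [3.8, -3.4, -1.4]
gripper_width: 0.176
```

```bash
python3 - <<'E'
from bub import *
bub('t8.png')
for f in('t4.png','t7.png','t8.png'):
    x,p=meas(f);b=p[2]; i=np.where((b>150)&(x>351)&(x<373.5))[0]; i=i[np.argmax(b[i])]*0+i
    lo=np.interp(150,[b[i[0]-1],b[i[0]]],[x[i[0]-1],x[i[0]]]);hi=np.interp(-150,[-b[i[-1]],-b[i[-1]+1]],[x[i[-1]],x[i[-1]+1]])
    g=p[1]; k=(x>354)&(x<370); print(f,lo,hi,(lo+hi)/2,'dark px',x[k][g[k]<108].round(1).tolist())
E
```

```text
t4.png 352.5444409054702 357.9206622934807 355.2325515994754 dark px [366.1, 366.4, 366.6, 366.9, 367.1, 367.4, 367.6, 367.9]
t7.png 357.0348187834566 362.36553942329175 359.7001791033742 dark px [355.8, 356.0, 365.9, 366.1, 366.4, 366.6, 366.9, 367.1, 367.4]
t8.png 359.2333019719761 364.44155089796266 361.8374264349694 dark px [356.0, 356.3, 356.5, 356.8, 357.1, 357.3, 365.9, 366.1, 366.4, 366.6, 366.9, 367.1, 367.4]
```

View pics/zt8.png

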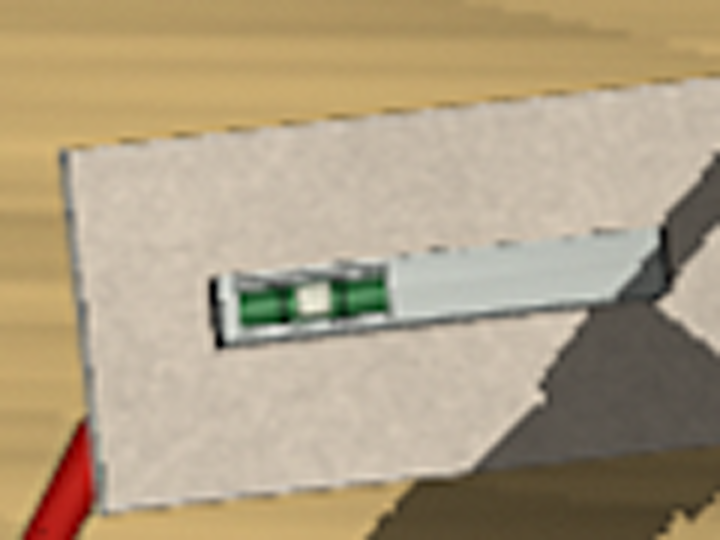

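The bubble is at px 361.84 between lines at 356.65 and 366.65, about 0.5 mm to the foot side of centre. Releasing the grip, rising, turning the wrist and checking the bubble.

send_rows(
  series=[
    [0,0,0,0,0.03],
    [0,0,0,0,0.05],
    [0,0,0,0,0.06],
    [0,0,0,0,0.06],
    [-0.02,0,0,0,0.06],
    [-0.04,0,0,0,0.06],
    [-0.03,0,0,-6,0.06],
    [0,0,0,-8.5,0.06],
    [0,0,0,-8.5,0.04],
    [0,0,0,-8.5,0.02],
    [0,0,0,-8.5,0],
    [0,0,0,-8.5,0],
  ],
)

```text
clock: 19.4
tool_pos: [0.5599, -0.3254, 0.2387]
eef_rot: [[-0.0, 0.985, -0.174], [0.0, -0.174, -0.985], [-1.0, -0.001, -0.0]]
wrist_force: [0.3, -0.0, -0.3]
gripper_width: 0.02
```

send_rows(
  series=[
    [0,0,0,-8.5,0],
    [0,0,0,-8.5,0],
    [0,0,0,0,0],
    [0,0,0,0,0],
    [0,0,0,0,0],
    [0,0,0,0,0],
    [0,0,0,0,0],
    [0,0,0,0,0],
  ],
)

```text
clock: 20.2
tool_pos: [0.5601, -0.3256, 0.2388]
eef_rot: [[0.0, 0.993, 0.115], [-0.0, 0.115, -0.993], [-1.0, 0.0, 0.0]]
wrist_force: [0.2, 0.3, 0.2]
gripper_width: 0.003
```

```bash
python3 - <<'E'
from bub import *
st();bub('t9.png')
for f in('t9.png',):
    x,p=meas(f);b=p[2]; i=np.where((b>150)&(x>351)&(x<373.5))[0]
    print(x[i[0]],x[i[-1]],(x[i[0]]+x[i[-1]])/2)
a,b=ray('top',(345.8,182),.14),ray('top',(421.2,174.2),.14); print(a,b,(a+b)/2,np.linalg.norm(a-b))
for d in optics.masks_of('top','level'):
    m=np.argwhere(d['pixels']); 
    if m[:,1].min()>330 and m[:,0].max()<215:
        rc=cv2.minAreaRect(m[:,::-1].astype(np.float32)); print(d['conf'],rc,ray('top',rc[0],.135))
E
```

```text
{'clock': 20.2, 'q': [-37.1399, 15.4636, 83.2834, 0.0005, 81.2516, -43.7499], 'joint_velocities': [0.0188, -0.0237, -0.0193, 0.1119, 0.0479, -0.2759], 'joint_efforts': [0.0026, -52.2789, -39.2132, -0.0003, 0.0017, 0.0114], 'tool_pos': [0.5601, -0.3256, 0.2388], 'eef_rot': [[0.0, 0.9934, 0.1151], [-0.0, 0.1151, -0.9934], [-1.0, 0.0, 0.0]], 'wrist_force': [0.1915, 0.2753, 0.2333], 'torque': [-0.0333, 0.02, -0.0456], 'gripper_width': 0.003}
359.3157894736842 364.34502923976606 361.8304093567251
[ 0.51717905 -0.02009021  0.14      ] [ 0.54219811 -0.22251802  0.14      ] [ 0.52968858 -0.12130412  0.14      ] 0.2039680687972673
0.77 ((383.10400390625, 177.0395965576172), (13.433002471923828, 76.8168716430664), 84.2894058227539) [ 0.53311674 -0.12089874  0.135     ]
```

View pics/t9.png

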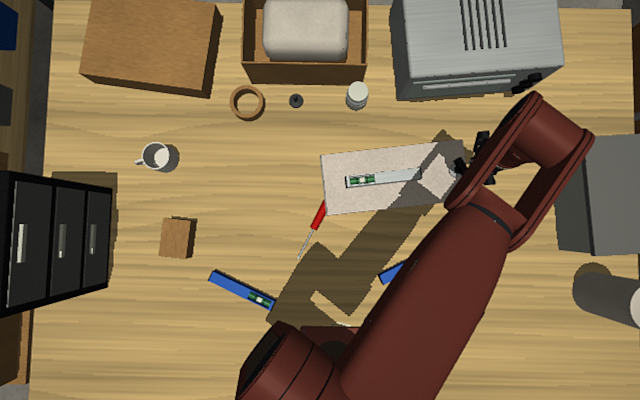

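The bubble stays centred (px 361.83) after release, and the bystanders are unmoved. Moving above the level's middle with closed fingers.

send_rows(
  series=[
    [0,-0.0009,-0.0411,0,0],
    [0,-0.0009,-0.0411,0,0],
    [0,-0.0009,-0.0411,0,0],
    [0,-0.0009,-0.0411,0,0],
    [0,-0.0009,-0.0411,0,0],
    [0.02,0,0,0,0],
    [0.03,0,0,0,0],
    [0.02,0,0,0,0],
    [0.01,0,0,0,0],
    [0.004,0,0,0,0],
    [0,0,0,0,0],
    [0,0,0,0,0],
  ],
  newtons=20,
)

```text
clock: 21.5
tool_pos: [0.5327, -0.1225, 0.156]
eef_rot: [[0.002, 0.993, 0.115], [-0.001, 0.115, -0.993], [-1.0, 0.002, 0.001]]
wrist_force: [-0.4, 0.5, 0.5]
gripper_width: -0.003
```

send_rows(
  series=[
    [0.004,0,0,0,0],
    [0.003,0,0,0,0],
    [0.002,0,0,0,0],
    [0.001,0,0,0,0],
    [0.001,0,0,0,0],
    [0,0,0,0,0],
  ],
)

```text
clock: 22.1
tool_pos: [0.5318, -0.122, 0.1437]
eef_rot: [[-0.0, 0.993, 0.116], [0.0, 0.116, -0.993], [-1.0, -0.0, -0.0]]
wrist_force: [0.9, 0.3, 0.8]
gripper_width: 0.003
```

send_rows(
  series=[
    [0.001,0,0,0,0],
    [0.001,0,0,0,0],
    [0,0,0,0,0],
  ],
)

```text
clock: 22.4
tool_pos: [0.5318, -0.122, 0.1417]
eef_rot: [[-0.0, 0.993, 0.116], [0.0, 0.116, -0.993], [-1.0, -0.0, -0.0]]
wrist_force: [-0.0, 0.5, -0.1]
gripper_width: 0.002
```

send_rows(
  series=[
    [0.001,0,0,0,0],
    [0,0,0,0,0],
  ],
)

```text
clock: 22.6
tool_pos: [0.532, -0.122, 0.1411]
eef_rot: [[0.0, 0.993, 0.116], [-0.0, 0.116, -0.993], [-1.0, 0.0, 0.0]]
wrist_force: [0.2, 0.0, 1.3]
gripper_width: -0.0
```

send_rows(
  series=[
    [0.001,0,0,0,0],
    [0,0,0,0,0],
  ],
)

```text
clock: 22.8
tool_pos: [0.5321, -0.1221, 0.1409]
eef_rot: [[0.001, 0.993, 0.116], [-0.0, 0.116, -0.993], [-1.0, 0.001, 0.0]]
wrist_force: [-2.7, 0.3, 7.4]
gripper_width: 0.001
```

send_rows(
  series=[
    [0.0005,0,0,0,0],
    [0,0,0,0,0],
    [0,0,0,0,0],
    [0,0,0,0,0],
    [0,0,0,0,0],
  ],
)

```text
clock: 23.3
tool_pos: [0.5322, -0.1221, 0.1408]
eef_rot: [[0.001, 0.993, 0.116], [-0.0, 0.116, -0.993], [-1.0, 0.001, 0.0]]
wrist_force: [-4.1, 0.7, 9.6]
gripper_width: 0.006
```

Now 9.6 N. Hold for the bubble to settle, then look.

send_rows(
  series=[
    [0,0,0,0,0],
    [0,0,0,0,0],
    [0,0,0,0,0],
    [0,0,0,0,0],
    [0,0,0,0,0],
    [0,0,0,0,0],
    [0,0,0,0,0],
    [0,0,0,0,0],
    [0,0,0,0,0],
    [0,0,0,0,0],
    [0,0,0,0,0],
    [0,0,0,0,0],
  ],
)

```text
clock: 24.5
tool_pos: [0.5322, -0.1221, 0.1408]
eef_rot: [[0.001, 0.993, 0.116], [-0.0, 0.116, -0.993], [-1.0, 0.001, 0.0]]
wrist_force: [-3.0, 1.2, 9.4]
gripper_width: 0.003
```

send_rows(
  series=[
    [0,0,0,0,0],
    [0,0,0,0,0],
    [0,0,0,0,0],
    [0,0,0,0,0],
    [0,0,0,0,0],
    [0,0,0,0,0],
    [0,0,0,0,0],
    [0,0,0,0,0],
    [0,0,0,0,0],
    [0,0,0,0,0],
  ],
)

```text
clock: 25.5
tool_pos: [0.5322, -0.1221, 0.1408]
eef_rot: [[0.001, 0.993, 0.116], [-0.0, 0.116, -0.993], [-1.0, 0.001, 0.0]]
wrist_force: [-4.1, 0.7, 9.9]
gripper_width: -0.004
```

```bash
python3 - <<'E'
from bub import *
st();bub('t10.png')
x,p=meas('t10.png');b=p[2]; i=np.where((b>150)&(x>351)&(x<373.5))[0]
print(x[i[0]],x[i[-1]],(x[i[0]]+x[i[-1]])/2)
g=p[1]; k=(x>354)&(x<370); print('dark px',x[k][g[k]<108].round(1).tolist())
save('side','s10.png'); st()
E
```

```text
{'clock': 25.5, 'q': [-21.1973, 6.6314, 104.3746, -0.0014, 68.9433, -27.8491], 'joint_velocities': [-0.0438, 0.0648, -0.0339, 0.0488, -0.035, -0.0304], 'joint_efforts': [-0.2253, -37.4581, -33.8702, 0.0513, -1.3377, 0.0048], 'tool_pos': [0.5322, -0.1221, 0.1408], 'eef_rot': [[0.0008, 0.9933, 0.1158], [-0.0003, 0.1158, -0.9933], [-1.0, 0.0008, 0.0004]], 'wrist_force': [-4.0975, 0.689, 9.9416], 'torque': [0.2857, 0.6667, 0.0191], 'gripper_width': -0.0039}
362.58479532163744 364.093567251462 363.3391812865497
dark px [355.8, 356.0, 356.3, 356.5, 356.8, 357.1, 357.3, 357.6, 358.6, 358.8, 359.1, 359.3, 359.6, 359.8, 360.1, 360.3, 360.6, 360.8, 361.1, 361.3, 361.6, 364.6, 364.8, 365.1, 365.4, 365.6, 365.9, 366.1, 366.4, 366.6, 366.9, 367.1, 367.4, 367.6, 367.9, 368.1, 368.4, 368.6, 368.9, 369.1, 369.4, 369.6, 369.9]
{'clock': 25.6, 'q': [-21.1974, 6.6303, 104.3735, -0.0039, 68.9404, -27.8517], 'joint_velocities': [-0.023, -0.0342, -0.0278, -0.0405, -0.0124, -0.1008], 'joint_efforts': [-0.2233, -37.4564, -33.8707, 0.0514, -1.3376, 0.0048], 'tool_pos': [0.5322, -0.1221, 0.1408], 'eef_rot': [[0.0009, 0.9933, 0.1159], [-0.0004, 0.1159, -0.9933], [-1.0, 0.0008, 0.0005]], 'wrist_force': [-4.3143, 1.4919, 8.603], 'torque': [0.191, 0.6518, 0.0374], 'gripper_width': 0.0022}
```

View pics/zt10.png

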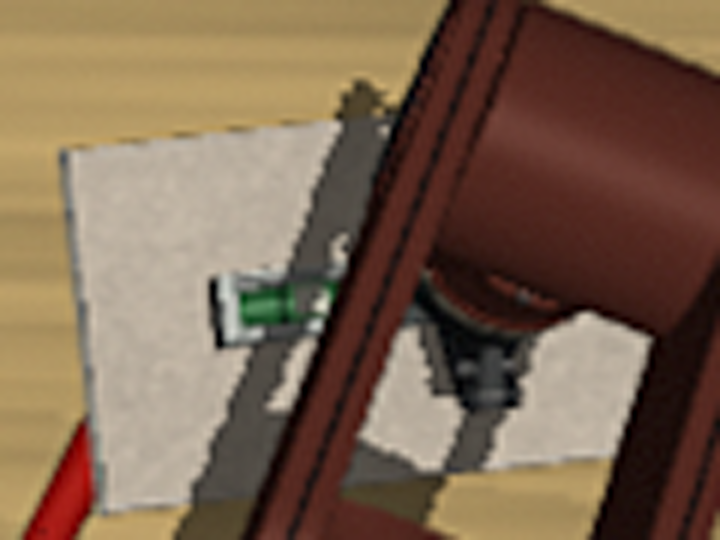

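View pics/s10.png

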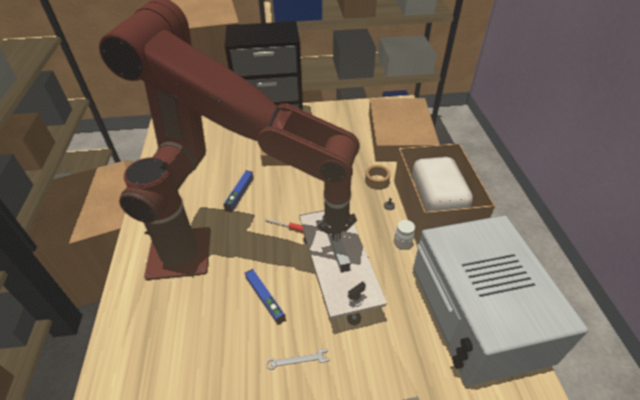

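The vial's right part is shadowed and the arm hides the foot-side line, so I zoom in.

```bash
python3 - <<'E'
from bub import *
ims=[]
for f in('t9','t10'):
    a=cv2.imread(f'pics/{f}.png')[170:194,340:380]; a=np.clip(a.astype(float)*(1 if f=='t9' else 1.6),0,255).astype(np.uint8)
    ims.append(cv2.resize(a,None,fx=11,fy=11,interpolation=cv2.INTER_NEAREST))
cv2.imwrite('pics/z11.png',np.vstack(ims))
x,p=meas('t10.png')
for i in range(14,len(x),2):
    if x[i]<370:print(round(float(x[i]),1),p[::-1,i].astype(int).tolist(),end=' ')
E
```

```text
351.5 [72, 125, 81] 352.0 [73, 126, 83] 352.5 [73, 126, 82] 353.0 [73, 126, 82] 353.5 [72, 125, 81] 354.0 [72, 124, 81] 354.5 [72, 125, 82] 355.0 [70, 123, 81] 355.5 [61, 108, 70] 356.0 [51, 94, 60] 356.5 [46, 85, 54] 357.1 [42, 80, 50] 357.6 [57, 100, 65] 358.1 [71, 117, 78] 358.6 [76, 104, 77] 359.1 [80, 92, 76] 359.6 [85, 88, 78] 360.1 [87, 84, 78] 360.6 [83, 80, 74] 361.1 [84, 82, 76] 361.6 [106, 105, 96] 362.1 [126, 125, 114] 362.6 [157, 156, 142] 363.1 [179, 178, 162] 363.6 [170, 173, 155] 364.1 [152, 159, 139] 364.6 [85, 101, 79] 365.1 [32, 53, 30] 365.6 [25, 27, 16] 366.1 [22, 5, 4] 366.6 [27, 9, 8] 367.1 [33, 13, 12] 367.6 [49, 22, 18] 368.1 [64, 29, 23] 368.6 [75, 35, 27] 369.1 [84, 39, 31] 369.6 [84, 39, 31]
```

View pics/z11.png

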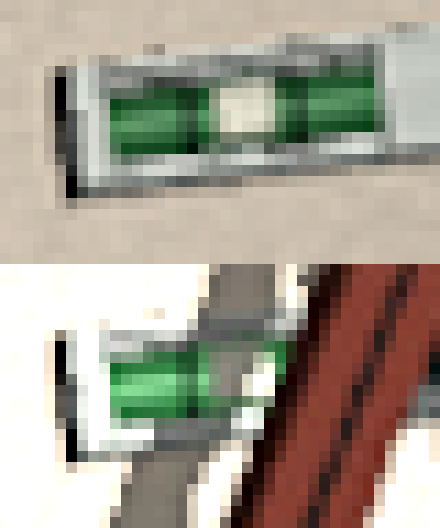

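Under the push the bubble spans about px 358.7–364.4. It stays clear of the fixed-leg-side line at 356.6, with green visible between them, and within the foot-side line at 366.6. Push is about 9.6 N. Handing in.

```bash
python3 - <<'E'
from h import *
s=r.observe();print(s['clock'],np.round(s['wrist_force'],1));print(r.finish_job())
E
```

```text
25.6 [-4.3  1.5  8.6]
the job is handed in; nothing more can be done
None
```

I laid the silver level along the middle of the shelf. I then turned the foot clockwise about 72° and 40° in two separate grasps, let go, and pressed the level's middle. I handed in at 25.6 s, still pressing.

**Bubble:** it started about 19 mm off towards the fixed legs. After I let go of the grip it rested about 0.5 mm to the foot side of centre. Under the push it stayed between the lines, shifting about 1 mm or less towards the fixed legs.

**Less certain:**
- **Foot-side line:** in the last picture the arm hid this line and part of the bubble was in shadow. I took the line's place from earlier pictures.
- **Push:** the vertical force read between 8.6 and 9.9 N, and the last reading before handing in was 8.6 N. There was also about 4 N of side force.

The other things on the table looked unmoved in the pictures, as far as they showed past the arm.

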